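Pack the sealed supplies into the sampling caddy

TASK

Pack the sampling caddy for the next stop: stand the capped sample jar in the large round well, the capped amber bottle in the small round well and the closed test-card carton in the rectangular well, each upright on the floor of its well. Lower each one gently all the way down before letting go; do not drop it. The opened ones (jar and bottle without a cap, carton with its top open) are in use: leave them where they stand.

Things in the scene. Friction and masses are not known exactly. Their poses are not given: they have to be found in the camera images.
- jar_center (a point): Centre, half-way up (42 mm above its foot), of the closed sample jar to be packed: upright white plastic cylinder, 56 mm diameter, 84 mm high over a flat ribbed white screw cap that is as wide as the jar and closes the top. About 160 g. z up.
- bottle_center (a point): Centre, half-way up (48 mm above its foot), of the closed reagent bottle to be packed: upright amber glass bottle, body 36 mm diameter and straight up to 64 mm, then a shoulder and a white screw cap of 26 mm diameter; 96 mm high in all. About 110 g. z up.
- carton_center (a point): Centre, half-way up (42 mm above its foot), of the closed test-card carton to be packed: upright plain brown cardboard carton with a grey band, 30 mm along its own x, 66 mm along its own y, 84 mm high, flat closed top. Stiff; about 80 g. z up.
- open_jar_center (a point): Centre, half-way up (38 mm above its foot), of the opened jar that must stay: the same white jar, 56 mm diameter, but without cap: a hollow mouth 42 mm wide in a narrower neck, 76 mm high.
- open_bottle_center (a point): Centre, half-way up (41 mm above its foot), of the opened bottle that must stay: the same amber bottle, 36 mm diameter, but without cap: a bare amber neck of 20 mm diameter with a dark mouth, 82 mm high.
- open_carton_center (a point): Centre, half-way up (42 mm above its foot), of the opened carton that must stay: the same carton, 30 by 66 by 84 mm (x, y, z), hollow and open at the top, with three flaps bent outward that reach about 17 mm beyond its +x side and 13 mm beyond its ends, and up to 102 mm high.
- jar_well: Large round well in the caddy, target of the jar: white ring with a floor, inner diameter 76 mm, outer 84 mm, wall 4 mm. Origin on its axis at its underside (4 mm above the table); the floor on which the jar stands is 3 mm above the origin, the rim 18 mm above it. Fixed.
- bottle_well: Small round well in the caddy, target of the bottle: white ring with a floor, inner diameter 56 mm, outer 64 mm, wall 4 mm. Origin on its axis at its underside (4 mm above the table); floor 3 mm above the origin, rim 18 mm above it. Fixed.
- carton_well: Rectangular well in the caddy, target of the carton: white open box, inside 50 mm along its x and 86 mm along its y, wall 4 mm, so the carton's long side goes along the well's y (either way round). Origin at the centre of its underside (4 mm above the table); floor 4 mm above the origin, rim 18 mm above it. Fixed.
- caddy: Low grey tray strapped to the bench, 116 mm along its x and 330 mm along its y, walls 20 mm high, with a low steel end handle (34 mm high) at each end reaching 182 mm from the centre. Origin at the centre of its underside on the table. The three wells stand in it in a row along its y, centres 105 mm apart, in any order, turned with it. Fixed. Also lying about and of no concern: a flat timer (56 by 62 mm, 18 mm high) and two test cassettes (6 mm high).

How it is judged:
By the outcome, as a careful person would: the job done as asked, in the order asked, and still so for the second after the job is handed in, with the robot touching nothing.
It also fails if it takes over 96 s, if anything falls off the work surface, if the arm or the gripper's body presses on something with over 40 N, if the wrist force passes 120 N, or if a joint passes its speed limit or range.

ROBOT

A 6-joint arm with a two-finger parallel gripper is mounted at the origin on the work surface. World frame = base frame: x ahead of the robot, y to its left, z up, the work surface at z = 0. Lengths are in m, angles in rad, forces in N, time in s.
With the tool pointing down it reaches from about 0.3 to 0.875 m from the base axis. Payload 6.4 kg.
Tool frame: the origin (TCP) lies between the finger pads; the fingertips stand 25 mm ahead of it and the grasp point (between the pads) lies 6 mm ahead of it; z points along the fingers, y is the line along which they close (so a half turn about z gives the same grasp; the last joint's range is limited). The gripper opens to 85 mm and grips with 20 to 120 N. Pads are 22 mm wide; open, the fingers measure 114 mm over their backs; the gripper's body (76 mm by 85 mm) begins 54 mm behind the grasp point. The pads swing forward as they close: fully open they stand 13 mm farther back than shut.
Start: joints at [0.961, 0.181, 1.607, -0, 1.354, -0.206], TCP at [0.226, 0.529, 0.256] pointing down, gripper open.
Joint ranges: [-2.99, 2.99], [-0.89, 2.07], [0.3, 2.58], [-1.14, 4.28], [0, 2.63], [-3.12, 3.12]. Speed limits (rad/s): [2.57, 2.57, 3.01, 3.14, 3.14, 3.14].

INTERFACE

Orientations are given as a unit quaternion [w, x, y, z].
In Python, from bench import ctrl gives the robot as it stands.
- The arm moves only by the tool servo_tool, never from a script. Its argument "series" is text: rows parted by semicolons, each of 7 numbers parted by spaces: the gripper command: -1 is fully open, 1 is shut, values between are in proportion, then the shift along the tool's x, y, z in m, then the turn, a rotation vector about the tool's x, y, z in degrees. A call has 1 to 12 rows; each row is the pose to reach, as a shift and turn from the pose commanded when the call began, along the tool's axes at that moment; what a row does not reach only later rows make up. A row lasts 1/12 s, in which the tool goes at most 41.7 mm and 7.16 degrees, less where a joint would pass 70% of its speed; a pose out of reach is approached as far as the arm can. A call with a gripper value outside its range is refused whole. The fingers move at their own pace and stop on an object; the grip force is fixed at half the most. Time passes only in rows, so rows that repeat a pose let the fingers close. It gives the time, the measured TCP pose, the force, the opening and the grip force at its end, in the units of the state.
- ctrl.get_obs(): the state, without advancing time (a new reading comes with each control period).
- ctrl.camera(name): name is "scene" or "top"; returns a dict with "img" (480x640x3 uint8, red, green, blue), "z_map" (480x640 float32, m along the optical axis (not along the pixel's ray), 0 where there is no reading), "fovy" (degrees; the focal length in pixels is half the picture's height over the tangent of half this angle, whatever the lens; pixels are square), "cx", "cy" (the principal point, pixels), "extrinsics" (4x4, takes a point from camera to world coordinates). Camera axes: x right, y down, z forward; pixel columns grow to the right and rows downward; lengths in m; the calibration is good to about 2 mm. A picture is of the moment at which its call begins.
- ctrl.hand_in(): hands the job in; it is judged then, once.
The state is a dict: "time_s": time; "q": joint angles; "dq": joint speeds; "joint_efforts": joint torques, N m; "eef_pos": TCP position; "eef_rot": TCP orientation; "wrist_force": force on the tool from outside, world axes, zero at the start; "torque": the same for the moment, N m; "opening": opening from 0.0 (shut) to 1.0 (fully open); "grasp_force": force on a finger pad.
Only numpy, scipy, OpenCV 4.12 (cv2) and the standard library are available. Lean on these libraries where they do the work, as an engineer would, in place of code of your own. Each camera call takes 0.05 s, during which the arm holds its last target. There are 200 camera calls.

## Working session

There is one attempt and no reset: what is moved stays moved. The work goes in short steps, Python scripts to look and compute and a tool call to move; the robot and the scene stay as the last step left them, time stands still between calls to the robot, and variables do not carry over. Pictures are saved under pics/ and viewed, at most 14 in all, crops included, and the job is handed in when it is done.

Besides the shell and the picture viewer there is one more tool, called after "Emit:" as name(argument=value, ...) on one line, values as JSON. servo_tool: Moves the arm, as the interface text tells. Its arguments: {"type":"object","properties":{"series":{"type":"string"}},"required":["series"]}

```bash
mkdir -p pics; ls
cat > h.py <<'E'
import numpy as np, cv2
from bench import ctrl
def cam(n):
    c=ctrl.camera(n); c['f']=c['img'].shape[0]/2/np.tan(np.radians(c['fovy'])/2); return c
def cloud(c):
    z=c['z_map']; v,u=np.mgrid[:480,:640]
    P=np.stack([(u-c['cx'])/c['f']*z,(v-c['cy'])/c['f']*z,z,np.ones_like(z)],-1)
    return (P@np.array(c['extrinsics']).T)[...,:3]
def save(n,im): cv2.imwrite(f'pics/{n}.png',cv2.cvtColor(im,cv2.COLOR_RGB2BGR))
E
python3 - <<'E'
from h import *
for n in('scene','top'):
    c=cam(n); save(n+'1',c['img']); print(n,c['fovy'],c['cx'],c['cy'],np.round(c['extrinsics'],3).tolist(),(c['z_map']==0).mean())
o=ctrl.get_obs(); print(o)
E
```

```text
pics
scene 54.650574550259705 328.9401914296552 244.98629290269537 [[-0.146, 0.81, -0.568, 1.075], [0.989, 0.114, -0.093, 0.083], [-0.011, -0.576, -0.818, 0.828], [0.0, 0.0, 0.0, 1.0]] 0.0040462239583333335
top 46.91592400050175 314.85283424837934 238.0331011619102 [[0.016, -0.996, 0.088, 0.422], [-1.0, -0.016, 0.002, 0.019], [-0.0, -0.088, -0.996, 1.332], [0.0, 0.0, 0.0, 1.0]] 0.004111328125
{'time_s': 0.1, 'q': array([ 9.60732966e-01,  1.81443731e-01,  1.60791810e+00,  5.70449987e-07,
        1.35382526e+00, -2.06303979e-01]), 'dq': array([ 0.00035651, -0.00204257, -0.00135315, -0.00029256, -0.00022606,
        0.00200785]), 'joint_efforts': array([ 5.51018784e-04, -4.45875657e+01, -3.52238095e+01, -2.38974144e-04,
        4.17482472e-03, -1.73093906e-05]), 'eef_pos': array([0.22561671, 0.52837845, 0.25548229]), 'eef_rot': array([-3.16705225e-04,  2.00511197e-01,  9.79691086e-01, -7.31609766e-04]), 'wrist_force': array([-0.03338593, -0.64864977,  0.33232496]), 'torque': array([ 0.01984065, -0.00681471,  0.02454465]), 'grasp_force': 0.0, 'opening': 1.0003553751079313}
```

```bash
ls pics
```

```text
scene1.png
top1.png
```

View pics/scene1.png

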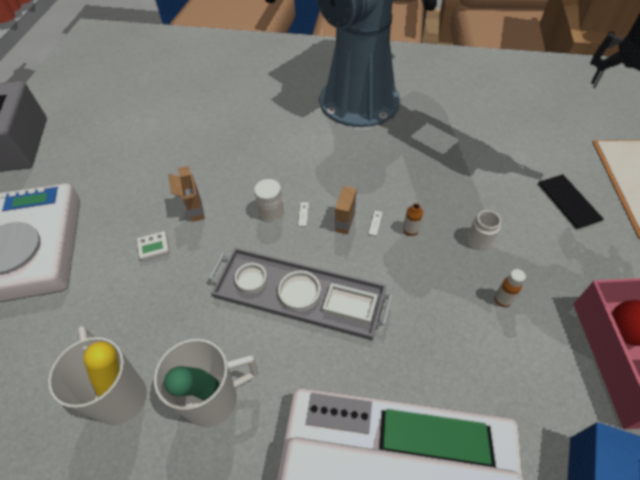

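View pics/top1.png

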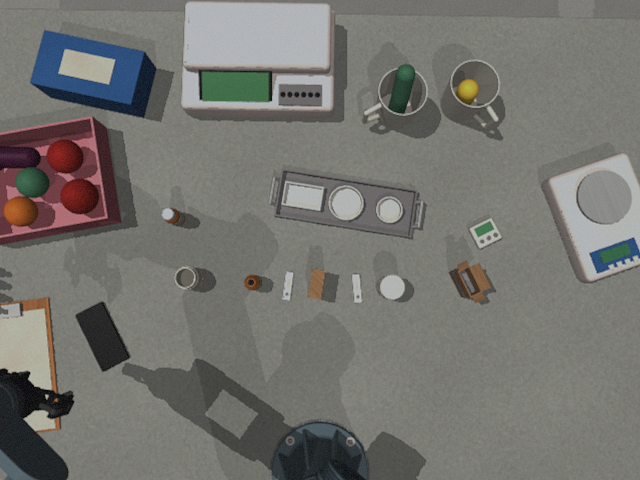

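The scene and top views agree. In the top view:
- **Closed items:** jar at (392,287), bottle at (172,215), carton at (317,283).
- **Opened items:** jar at (187,278), bottle at (252,283), carton at (470,281).
- **Wells:** carton at (304,195), jar at (347,203), bottle at (390,210).

```bash
cat > meas.py <<'E'
from h import *
def ray(c,uv,z):
    E=np.array(c['extrinsics']); d=E[:3,:3]@np.array([(uv[0]-c['cx'])/c['f'],(uv[1]-c['cy'])/c['f'],1]); o=E[:3,3]
    return o+d*(z-o[2])/d[2]
if __name__=='__main__':
    T=cam('top');P=cloud(T);S=cam('scene');Q=cloud(S)
    W={'jar':(392,287,.084),'bottle':(172,215,.096),'carton':(317,283,.084),'ojar':(187,278,.076),'obottle':(252,283,.082),'ocarton':(470,281,.09)}
    for k,(u,v,h) in W.items():
        g=ray(T,(u,v),h)
        for n,C in(('top',P),('scene',Q)):
            m=(np.hypot(*(C[...,:2]-g[:2]).transpose(2,0,1))<.055)&(C[...,2]>.03)
            zt=np.percentile(C[m][:,2],97); t=m&(abs(C[...,2]-h)<.006); p=C[t]
            r=cv2.minAreaRect((p[:,:2]*1000).astype(np.float32))
            rb=cv2.minAreaRect((C[m][:,:2]*1000).astype(np.float32))
            print(k,n,'zt %.3f'%zt,len(p),p.mean(0).round(4),np.round(np.concatenate([r[0],r[1],[r[2]]]),1),'all',np.round(np.concatenate([rb[0],rb[1],[rb[2]]]),1))
    # wells: white in caddy
    for n,c,box in(('top',T,(265,165,430,240)),('scene',S,(205,245,395,340))):
        h=cv2.cvtColor(c['img'],cv2.COLOR_RGB2HSV); m=((h[...,2]>150)&(h[...,1]<60)).astype(np.uint8)
        k=np.zeros_like(m);k[box[1]:box[3],box[0]:box[2]]=1;m&=k
        for q in cv2.findContours(m,cv2.RETR_EXTERNAL,cv2.CHAIN_APPROX_NONE)[0]:
            if cv2.contourArea(q)<250: continue
            pts=np.array([ray(c,x,.022)[:2]*1000 for x in q[:,0]],np.float32); r=cv2.minAreaRect(pts)
            print(n,'well',np.round(np.concatenate([r[0],r[1],[r[2]]]),1),np.round(cv2.minEnclosingCircle(pts)[0],1))
    m=(P[...,2]>.012)&(P[...,2]<.03); m[:165]=0;m[245:]=0;m[:,:265]=0;m[:,430:]=0
    r=cv2.minAreaRect((P[m][:,:2]*1000).astype(np.float32));print('caddy',r)
E
python3 meas.py
```

```text
jar top zt 0.089 480 [ 0.4238 -0.153   0.0842] [ 424.  -153.4   53.9   56.5    1. ] all [ 424.2 -153.3   54.3   56.5    2.1]
jar scene zt 0.086 444 [ 0.4309 -0.1549  0.0838] [ 428.7 -155.    55.3   55.8   11.4] all [ 430.  -155.4   56.6   56.3   89.8]
bottle top zt 0.100 114 [0.5789 0.3538 0.096 ] [578.8 353.9  25.6  25.   86.9] all [578.3 351.   31.8  34.7  85.6]
bottle scene zt 0.098 168 [0.5857 0.3514 0.0958] [584.2 351.9  25.5  26.4  83. ] all [586.5 350.3  35.9  31.6  32.9]
carton top zt 1.332 390 [0.4272 0.0172 0.0844] [427.4  17.1  29.9  66.4  82.1] all [427.4  17.1  29.9  66.4  82.1]
carton scene zt 0.086 369 [0.4339 0.015  0.0842] [431.5  14.9  30.3  69.4  82.6] all [432.2  15.   30.6  71.   81.8]
ojar top zt 0.079 98 [0.4361 0.3142 0.0758] [436.7 314.5  46.7  46.5  49.3] all [436.5 313.1  52.8  55.5  57.8]
ojar scene zt 0.077 161 [0.4424 0.3119 0.0746] [441.6 312.   47.9  46.8  18.3] all [443.  310.8  56.8  53.8   8.6]
obottle top zt 0.085 78 [0.4293 0.1639 0.0814] [428.9 164.4  20.3  20.4   0.6] all [429.  163.7  34.6  34.8   2.4]
obottle scene zt 0.084 79 [0.4354 0.1619 0.0814] [434.  162.8  20.2  21.2  17.1] all [438.9 161.8  30.2  35.4   1.5]
ocarton top zt 0.100 357 [ 0.442  -0.3363  0.09  ] [ 442.7 -335.3   93.7   48.3   25.5] all [ 442.7 -335.3   93.8   50.2   25.3]
ocarton scene zt 0.100 295 [ 0.4393 -0.3408  0.0896] [ 446.5 -336.6   93.9   44.8   26. ] all [ 447.  -337.7   93.9   48.1   26.1]
top well [ 6.084e+02 -1.539e+02  6.030e+01  5.970e+01  4.000e-01] [ 608.9 -154.9]
top well [623.6 -51.   79.7  78.9   0.8] [623.9 -50.9]
top well [639.1  53.   93.   57.7  81.7] [638.9  52.1]
scene well [642.3  52.   96.1  60.2  81.8] [642.2  51.5]
scene well [628.6 -51.4  82.2  83.7   8. ] [628.3 -52. ]
scene well [ 613.2 -155.    61.7   63.8    8. ] [ 613.  -155.3]
caddy ((623.07470703125, -50.301361083984375), (364.177978515625, 118.39651489257812), 82.01935577392578)
```

Emit:
servo_tool(series="-1 -0.04 -0.045 0.005 0 0 0;-1 -0.08 -0.09 0.01 0 0 -2;-1 -0.11 -0.13 0.015 0 0 -4;-1 -0.14 -0.17 0.02 0 0 -6;-1 -0.165 -0.2 0.022 0 0 -8;-1 -0.19 -0.23 0.025 0 0 -10;-1 -0.215 -0.26 0.028 0 0 -12;-1 -0.24 -0.29 0.03 0 0 -14;-1 -0.265 -0.32 0.032 0 0 -15;-1 -0.29 -0.35 0.035 0 0 -15;-1 -0.31 -0.375 0.038 0 0 -15;-1 -0.33 -0.4 0.04 0 0 -15")

```text
time_s: 1.2
eef_pos: [0.3668, 0.0487, 0.2178]
eef_rot: [0.001, 0.071, 0.997, -0.0]
wrist_force: [1.7, -0.6, -0.2]
opening: 1.001
grasp_force: 0.0
```

```bash
cat > to.py <<'E'
import sys
from h import *
from scipy.spatial.transform import Rotation as R
# to.py x y z yaw(deg of tool y): shift in tool axes from the measured pose
x,y,z,yaw=map(float,sys.argv[1:5]); o=ctrl.get_obs(); w=o['eef_rot']; r=R.from_quat([*w[1:],w[0]])
M=r.as_matrix(); a=np.radians(yaw); T=np.array([[-np.sin(a),np.cos(a),0],[np.cos(a),np.sin(a),0],[0,0,-1]]).T
print('t',round(o['time_s'],2),'pos',o['eef_pos'].round(4),'shift',(M.T@(np.array([x,y,z])-o['eef_pos'])).round(4),'turn',np.degrees(R.from_matrix(M.T@T).as_rotvec()).round(1),'yaw',np.degrees(np.arctan2(M[1,1],M[0,1])).round(1),'open',round(o['opening'],3),'grip',round(o['grasp_force'],1),'F',o['wrist_force'].round(1))
E
python3 to.py .426 -.154 .2 82
```

```text
t 1.2 pos [0.3668 0.0487 0.2178] shift [-0.0873 -0.1923  0.0179] turn [ 0.   0.1 -0.1] yaw 81.9 open 1.001 grip 0.0 F [ 1.7 -0.6 -0.2]
```

Emit:
servo_tool(series="-1 -0.018 -0.036 0.003 0 0 0;-1 -0.036 -0.072 0.006 0 0 0;-1 -0.05 -0.108 0.009 0 0 0;-1 -0.065 -0.14 0.012 0 0 0;-1 -0.075 -0.165 0.0155 0 0 0;-1 -0.0793 -0.1756 0.0155 0 0 0;-1 -0.0793 -0.1756 0.0155 0 0 0;-1 -0.0793 -0.1756 0.0155 0 0 0;-1 -0.0793 -0.1756 0.0155 0 0 0")

```text
time_s: 1.95
eef_pos: [0.42, -0.1331, 0.2021]
eef_rot: [-0.0, 0.071, 0.998, 0.0]
wrist_force: [0.5, 0.3, -0.1]
opening: 1.001
grasp_force: 0.0
```

```bash
python3 to.py .426 -.154 .063 82
python3 - <<'E'
from h import *
c=cam('scene'); save('s2',cv2.resize(c['img'][60:300,150:430],None,fx=2.5,fy=2.5))
P=cloud(c); t=P[(abs(P[...,1]+.154)<.1)&(abs(P[...,0]-.426)<.1)]
for lo,hi in((.165,.2),(.2,.23)):
    m=(P[...,2]>lo)&(P[...,2]<hi)&(abs(P[...,0]-.43)<.12)&(abs(P[...,1]+.15)<.12); print(lo,P[m].min(0).round(3),P[m].max(0).round(3))
E
```

```text
t 1.95 pos [ 0.42   -0.1331  0.2021] shift [-0.009  -0.02    0.1391] turn [ 0.  -0.  -0.1] yaw 81.9 open 1.001 grip 0.0 F [ 0.5  0.3 -0.1]
0.165 [ 0.404 -0.187  0.19 ] [ 0.44 -0.08  0.2 ]
0.2 [ 0.403 -0.19   0.2  ] [ 0.44  -0.077  0.23 ]
```

Emit:
servo_tool(series="-1 -0.005 -0.01 0 0 0 0;-1 -0.009 -0.02 0 0 0 0;-1 -0.009 -0.02 0.01 0 0 0;-1 -0.009 -0.02 0.03 0 0 0;-1 -0.009 -0.02 0.055 0 0 0;-1 -0.009 -0.02 0.08 0 0 0;-1 -0.009 -0.02 0.105 0 0 0;-1 -0.009 -0.02 0.125 0 0 0;-1 -0.009 -0.02 0.139 0 0 0;-1 -0.009 -0.02 0.139 0 0 0;-1 -0.009 -0.02 0.139 0 0 0")

```text
time_s: 2.92
eef_pos: [0.4257, -0.155, 0.0623]
eef_rot: [-0.001, 0.071, 0.997, 0.001]
wrist_force: [0.5, -0.3, 0.7]
opening: 1.001
grasp_force: 0.0
```

```bash
python3 to.py .426 -.154 .063 82
python3 - <<'E'
from h import *
c=cam('scene'); save('s3',cv2.resize(c['img'][100:260,180:380],None,fx=4,fy=3.75*4/3.75))
E
```

```text
t 2.92 pos [ 0.4257 -0.155   0.0623] shift [-0.0002  0.001  -0.0007] turn [ 0.1 -0.1 -0.1] yaw 81.9 open 1.001 grip 0.0 F [ 0.5 -0.3  0.7]
```

View pics/s3.png

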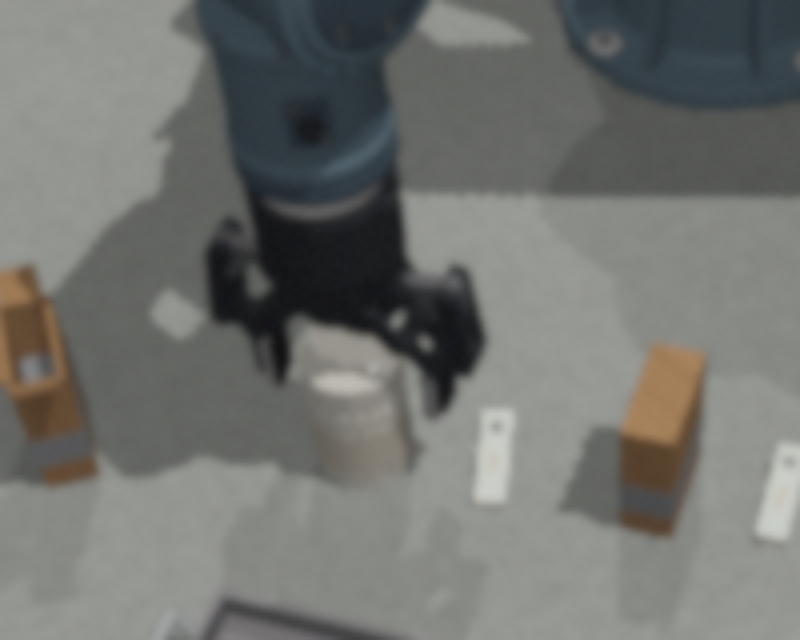

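The fingers straddle the jar (crop px ~275 to 440), so I'll close on it.

Emit:
servo_tool(series="0 0 0 0 0 0 0;0.2 0 0 0 0 0 0;0.4 0 0 0 0 0 0;0.6 0 0 0 0 0 0;1 0 0 0 0 0 0;1 0 0 0 0 0 0;1 0 0 0 0 0 0;1 0 0 0 0 0 0;1 0 0 0 0 0 0;1 0 0 0 0 0 0;1 0 0 0 0 0 0;1 0 0 0 0 0 0")

```text
time_s: 3.97
eef_pos: [0.4273, -0.156, 0.0646]
eef_rot: [0.001, 0.071, 0.997, -0.001]
wrist_force: [-2.1, 1.5, 6.0]
opening: 0.639
grasp_force: 62.7
```

Emit:
servo_tool(series="1 0 0 -0.005 0 0 0;1 0 0 -0.015 0 0 0;1 0 0 -0.03 0 0 0;1 0 0 -0.045 0 0 0;1 0 0 -0.06 0 0 0;1 0 0 -0.07 0 0 0;1 0 0 -0.075 0 0 0;1 0 0 -0.075 0 0 0;1 0 0 -0.075 0 0 0")

```text
time_s: 4.72
eef_pos: [0.4264, -0.1554, 0.1382]
eef_rot: [0.0, 0.071, 0.997, -0.0]
wrist_force: [-0.7, -0.5, -1.7]
opening: 0.642
grasp_force: 63.5
```

```bash
python3 to.py .626 -.051 .138 82
python3 - <<'E'
from h import *
o=ctrl.get_obs()['eef_pos']
for n in('scene','top'):
    c=cam(n);P=cloud(c); h=cv2.cvtColor(c['img'],cv2.COLOR_RGB2HSV)
    m=(P[...,2]>.055)&(P[...,2]<.17)&(abs(P[...,0]-o[0])<.06)&(abs(P[...,1]-o[1])<.045)&(h[...,2]>110)&(h[...,1]<70)
    p=P[m]; print(n,len(p),p.min(0).round(3),p.max(0).round(3),np.percentile(p,[2,98],axis=0).round(3))
    if n=='scene': save('s4',cv2.resize(c['img'][60:260,180:430],None,fx=3,fy=3))
E
```

```text
t 4.72 pos [ 0.4264 -0.1554  0.1382] shift [-0.1828  0.1316  0.0003] turn [-0.   0.  -0.1] yaw 81.9 open 0.642 grip 63.5 F [-0.7 -0.5 -1.7]
scene 829 [ 0.407 -0.182  0.074] [ 0.458 -0.127  0.161] [[ 0.414 -0.178  0.078]
 [ 0.456 -0.129  0.16 ]]Traceback (most recent call last):
  File "<stdin>", line 6, in <module>
    return umr_minimum(a, axis, None, out, keepdims, initial, where)
ValueError: zero-size array to reduction operation minimum which has no identity
```

View pics/s4.png

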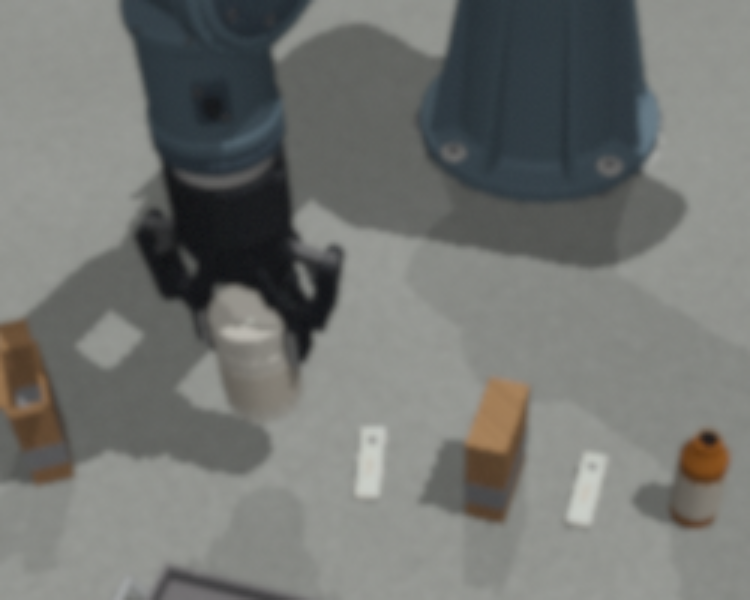

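Emit:
servo_tool(series="1 -0.006 0.004 0 0 0 0;1 -0.02 0.014 0 0 0 0;1 -0.04 0.028 0 0 0 0;1 -0.065 0.046 0 0 0 0;1 -0.09 0.064 0 0 0 0;1 -0.115 0.082 0 0 0 0;1 -0.14 0.1 0 0 0 0;1 -0.16 0.114 0 0 0 0;1 -0.175 0.125 0 0 0 0;1 -0.1823 0.13 0 0 0 0;1 -0.1823 0.13 0 0 0 0;1 -0.1823 0.13 0 0 0 0")

```text
time_s: 5.82
eef_pos: [0.6246, -0.0523, 0.1371]
eef_rot: [-0.001, 0.071, 0.998, 0.0]
wrist_force: [-0.2, 0.1, -1.1]
opening: 0.642
grasp_force: 63.6
```

```bash
python3 to.py .625 -.052 .076 82
python3 - <<'E'
from h import *
c=cam('scene'); save('s5',cv2.resize(c['img'][160:360,190:420],None,fx=3,fy=3))
P=cloud(c);o=ctrl.get_obs()['eef_pos'];h=cv2.cvtColor(c['img'],cv2.COLOR_RGB2HSV)
m=(P[...,2]>.055)&(P[...,2]<.17)&(abs(P[...,0]-o[0])<.06)&(abs(P[...,1]-o[1])<.045)&(h[...,2]>110)&(h[...,1]<70)
p=P[m];print(p.min(0).round(3),p.max(0).round(3))
E
```

```text
t 5.82 pos [ 0.6246 -0.0523  0.1371] shift [-0.0005  0.0004  0.0611] turn [-0.  -0.1 -0.1] yaw 81.9 open 0.642 grip 63.6 F [-0.2  0.1 -1.1]
[ 0.613 -0.094  0.071] [ 0.655 -0.024  0.17 ]
```

View pics/s5.png

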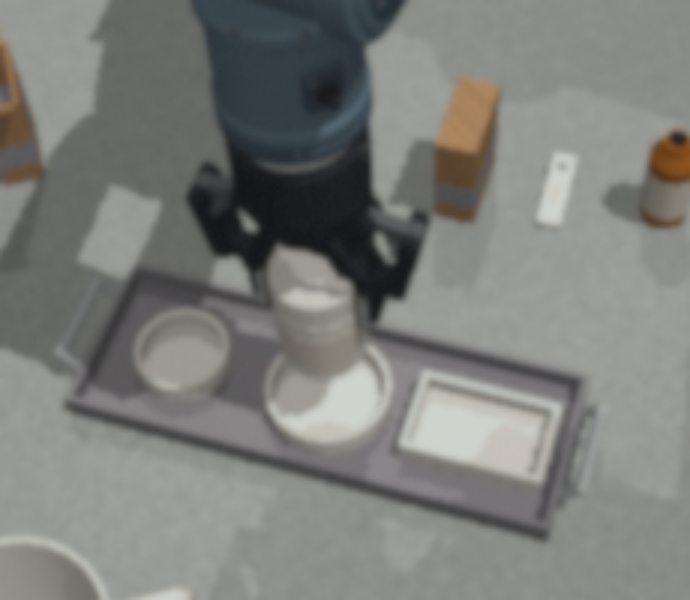

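The jar hangs upright above the round well (crop px 330,390). Lowering it now.

Emit:
servo_tool(series="1 0 0 0.006 0 0 0;1 0 0 0.015 0 0 0;1 0 0 0.025 0 0 0;1 0 0 0.035 0 0 0;1 0 0 0.045 0 0 0;1 0 0 0.052 0 0 0;1 0 0 0.057 0 0 0;1 0 0 0.06 0 0 0;1 0 0 0.06 0 0 0;1 0 0 0.06 0 0 0")

```text
time_s: 6.7
eef_pos: [0.6255, -0.0525, 0.0783]
eef_rot: [0.0, 0.071, 0.997, -0.0]
wrist_force: [-0.7, 0.5, -1.4]
opening: 0.64
grasp_force: 63.6
```

Emit:
servo_tool(series="1 0 0 0.001 0 0 0;1 0 0 0.002 0 0 0;1 0 0 0.003 0 0 0;1 0 0 0.004 0 0 0;1 0 0 0.004 0 0 0")

```text
time_s: 7.12
eef_pos: [0.6252, -0.0525, 0.0741]
eef_rot: [-0.0, 0.071, 0.997, 0.0]
wrist_force: [1.1, -0.1, -1.5]
opening: 0.638
grasp_force: 63.6
```

Emit:
servo_tool(series="1 0 0 0.0006 0 0 0;1 0 0 0.0012 0 0 0;1 0 0 0.0018 0 0 0;1 0 0 0.0022 0 0 0;1 0 0 0.0022 0 0 0")

```text
time_s: 7.53
eef_pos: [0.6252, -0.0525, 0.0719]
eef_rot: [-0.0, 0.071, 0.997, 0.0]
wrist_force: [-0.3, 0.2, -2.6]
opening: 0.639
grasp_force: 63.6
```

Emit:
servo_tool(series="1 0 0 0.0005 0 0 0;1 0 0 0.001 0 0 0;1 0 0 0.001 0 0 0;1 0 0 0.001 0 0 0")

```text
time_s: 7.87
eef_pos: [0.6255, -0.0526, 0.0717]
eef_rot: [0.0, 0.071, 0.997, -0.0]
wrist_force: [-2.9, 0.4, 5.2]
opening: 0.643
grasp_force: 63.8
```

Emit:
servo_tool(series="1 0 0 0.0005 0 0 0;1 0 0 0.001 0 0 0;1 0 0 0.001 0 0 0;1 0 0 0.001 0 0 0")

```text
time_s: 8.2
eef_pos: [0.6256, -0.0526, 0.0717]
eef_rot: [0.0, 0.071, 0.997, -0.0]
wrist_force: [-7.2, 0.9, 11.7]
opening: 0.643
grasp_force: 64.6
```

Contact on the floor (F_z +12 N). Releasing and backing off upward.

Emit:
servo_tool(series="0.2 0 0 -0.001 0 0 0;-0.2 0 0 -0.001 0 0 0;-0.4 0 0 -0.001 0 0 0;-0.6 0 0 -0.001 0 0 0;-1 0 0 -0.001 0 0 0;-1 0 0 -0.001 0 0 0;-1 0 0 -0.001 0 0 0;-1 0 0 -0.001 0 0 0;-1 0 0 -0.001 0 0 0")

```text
time_s: 8.95
eef_pos: [0.6253, -0.0526, 0.0709]
eef_rot: [-0.0, 0.071, 0.997, 0.0]
wrist_force: [-0.5, 1.1, -0.5]
opening: 1.0
grasp_force: 0.0
```

Emit:
servo_tool(series="-1 0 0 -0.01 0 0 0;-1 0 0 -0.025 0 0 0;-1 0 0 -0.045 0 0 0;-1 0 0 -0.07 0 0 0;-1 0 0 -0.095 0 0 0;-1 0 0 -0.12 0 0 0;-1 0 0 -0.13 0 0 0;-1 0 0 -0.13 0 0 0;-1 0 0 -0.13 0 0 0")

```text
time_s: 9.7
eef_pos: [0.6253, -0.0526, 0.2012]
eef_rot: [0.0, 0.071, 0.997, -0.0]
wrist_force: [0.3, -0.5, -0.6]
opening: 1.001
grasp_force: 0.0
```

```bash
python3 to.py .5815 .3525 .2 82
```

```text
t 9.7 pos [ 0.6253 -0.0526  0.2012] shift [0.1007 0.3948 0.001 ] turn [-0.   0.  -0.1] yaw 81.9 open 1.001 grip 0.0 F [ 0.3 -0.5 -0.6]
```

Emit:
servo_tool(series="-1 0.004 0.016 0 0 0 0;-1 0.013 0.05 0 0 0 0;-1 0.022 0.088 0 0 0 0;-1 0.032 0.126 0 0 0 0;-1 0.042 0.164 0 0 0 0;-1 0.052 0.202 0 0 0 0;-1 0.061 0.24 0 0 0 0;-1 0.071 0.278 0 0 0 0;-1 0.081 0.316 0 0 0 0;-1 0.09 0.35 0 0 0 0;-1 0.097 0.38 0 0 0 0;-1 0.1007 0.3948 0 0 0 0")

```text
time_s: 10.7
eef_pos: [0.5791, 0.3558, 0.198]
eef_rot: [-0.002, 0.069, 0.998, -0.0]
wrist_force: [-0.1, -0.3, 0.3]
opening: 1.0
grasp_force: 0.0
```

```bash
python3 to.py .5815 .3525 .054 82;  python3 - <<'E'
from h import *
c=cam('scene'); save('s6',cv2.resize(c['img'][160:360,190:450],None,fx=3,fy=3))
P=cloud(c); m=(P[...,2]>.08)&(P[...,2]<.11)&(abs(P[...,0]-.62)<.06)&(abs(P[...,1]+.05)<.05); p=P[m]
print('jar in well top z',np.percentile(p[:,2],[5,50,95]).round(4),cv2.minAreaRect((p[:,:2]*1000).astype(np.float32)))
E
```

```text
t 10.7 pos [0.5791 0.3558 0.198 ] shift [-0.0034 -0.0028  0.144 ] turn [-0.1 -0.2  0. ] yaw 82.0 open 1.0 grip 0.0 F [-0.1 -0.3  0.3]
jar in well top z [0.0842 0.0911 0.0933] ((626.9761352539062, -52.56948471069336), (56.565711975097656, 55.80510711669922), 67.2356948852539)
```

View pics/s6.png

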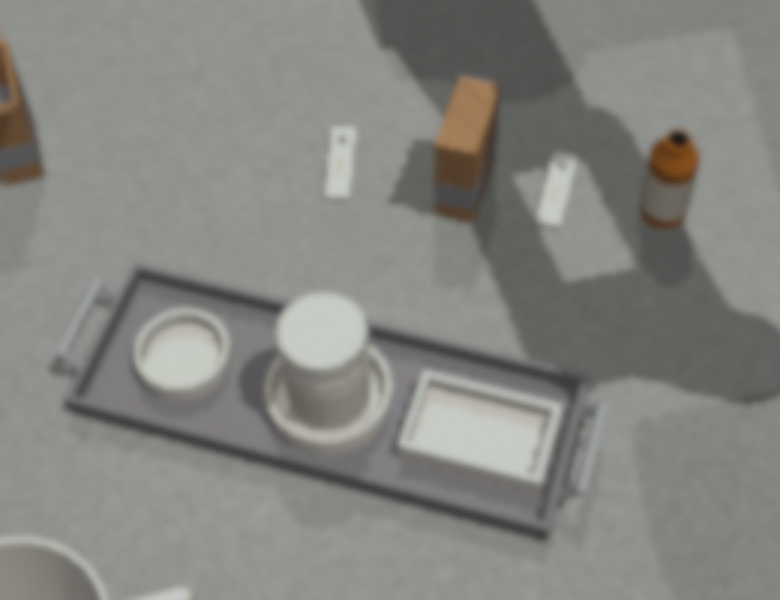

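The jar (crop px 325,350) stands upright and centred in its well, top at z 0.091 as it should be. Next I'll go down on the bottle.

Emit:
servo_tool(series="-1 -0.0034 -0.0028 0 0 0 0;-1 -0.0034 -0.0028 0 0 0 0;-1 -0.0034 -0.0028 0.01 0 0 0;-1 -0.0034 -0.0028 0.03 0 0 0;-1 -0.0034 -0.0028 0.055 0 0 0;-1 -0.0034 -0.0028 0.08 0 0 0;-1 -0.0034 -0.0028 0.105 0 0 0;-1 -0.0034 -0.0028 0.125 0 0 0;-1 -0.0034 -0.0028 0.138 0 0 0;-1 -0.0034 -0.0028 0.144 0 0 0;-1 -0.0034 -0.0028 0.144 0 0 0;-1 -0.0034 -0.0028 0.144 0 0 0")

```text
time_s: 11.75
eef_pos: [0.5851, 0.3489, 0.0576]
eef_rot: [0.0, 0.071, 0.997, 0.0]
wrist_force: [0.0, 0.7, 0.1]
opening: 1.004
grasp_force: 0.0
```

```bash
python3 to.py .5815 .3525 .054 82
python3 - <<'E'
from h import *
c=cam('scene'); save('s7',cv2.resize(c['img'][200:340,420:600],None,fx=4,fy=4))
E
```

```text
t 11.75 pos [0.5851 0.3489 0.0576] shift [0.0041 0.0031 0.0036] turn [ 0.   0.  -0.2] yaw 81.8 open 1.004 grip 0.0 F [0.  0.7 0.1]
```

View pics/s7.png

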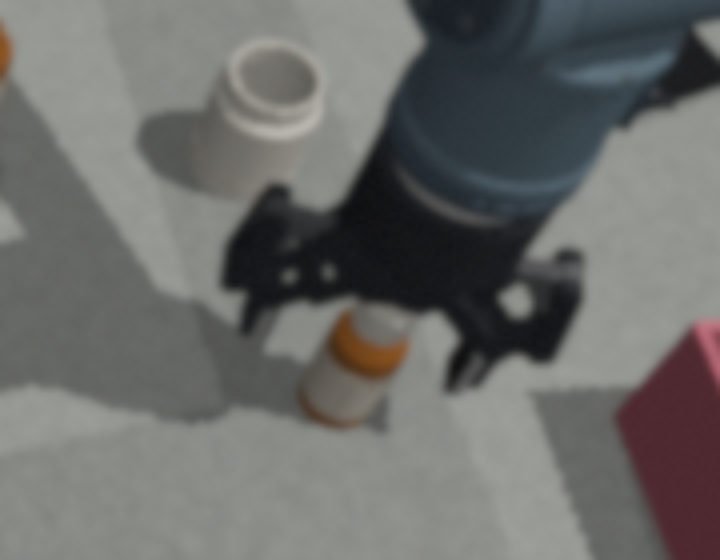

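The bottle sits between the fingers (crop px 250 to 470). A small correction, then close.

Emit:
servo_tool(series="-1 0.002 0.0015 0.0018 0 0 0;-1 0.004 0.003 0.0036 0 0 0;-1 0.004 0.003 0.0036 0 0 0;-0.5 0.004 0.003 0.0036 0 0 0;-0.2 0.004 0.003 0.0036 0 0 0;0 0.004 0.003 0.0036 0 0 0;0.2 0.004 0.003 0.0036 0 0 0;0.4 0.004 0.003 0.0036 0 0 0;1 0.004 0.003 0.0036 0 0 0;1 0.004 0.003 0.0036 0 0 0;1 0.004 0.003 0.0036 0 0 0;1 0.004 0.003 0.0036 0 0 0")

```text
time_s: 12.8
eef_pos: [0.5813, 0.3529, 0.0538]
eef_rot: [0.0, 0.071, 0.997, 0.0]
wrist_force: [0.1, 1.2, 3.0]
opening: 0.405
grasp_force: 60.1
```

Emit:
servo_tool(series="1 0 0 0 0 0 0;1 0 0 0 0 0 0;1 0 0 0 0 0 0;1 0 0 0 0 0 0")

```text
time_s: 13.13
eef_pos: [0.5813, 0.3529, 0.0538]
eef_rot: [0.0, 0.071, 0.997, 0.0]
wrist_force: [1.2, 1.4, 4.1]
opening: 0.405
grasp_force: 60.1
```

Emit:
servo_tool(series="1 0 0 -0.005 0 0 0;1 0 0 -0.015 0 0 0;1 0 0 -0.03 0 0 0;1 0 0 -0.05 0 0 0;1 0 0 -0.07 0 0 0;1 0 0 -0.09 0 0 0;1 0 0 -0.105 0 0 0;1 0 0 -0.11 0 0 0;1 0 0 -0.11 0 0 0;1 0 0 -0.11 0 0 0;1 0 0 -0.11 0 0 0")

```text
time_s: 14.05
eef_pos: [0.5801, 0.3524, 0.1621]
eef_rot: [-0.001, 0.071, 0.997, -0.001]
wrist_force: [-0.1, -0.1, -1.6]
opening: 0.404
grasp_force: 59.7
```

```bash
python3 to.py .611 -.1555 .165 82
python3 - <<'E'
from h import *
c=cam('scene'); save('s8',cv2.resize(c['img'][160:320,420:620],None,fx=4,fy=3.75)); P=cloud(c); o=ctrl.get_obs()['eef_pos']; h=cv2.cvtColor(c['img'],cv2.COLOR_RGB2HSV)
m=(P[...,2]>.08)&(P[...,2]<.22)&(abs(P[...,0]-o[0])<.05)&(abs(P[...,1]-o[1])<.03)&(h[...,2]>90)
p=P[m];print(np.percentile(p,[1,50,99],axis=0).round(3))
E
```

```text
t 14.05 pos [0.5801 0.3524 0.1621] shift [-0.1025 -0.4985 -0.0026] turn [-0.1 -0.1 -0.1] yaw 81.9 open 0.404 grip 59.7 F [-0.1 -0.1 -1.6]
[[0.565 0.325 0.111]
 [0.596 0.35  0.17 ]
 [0.602 0.369 0.206]]
```

View pics/s8.png

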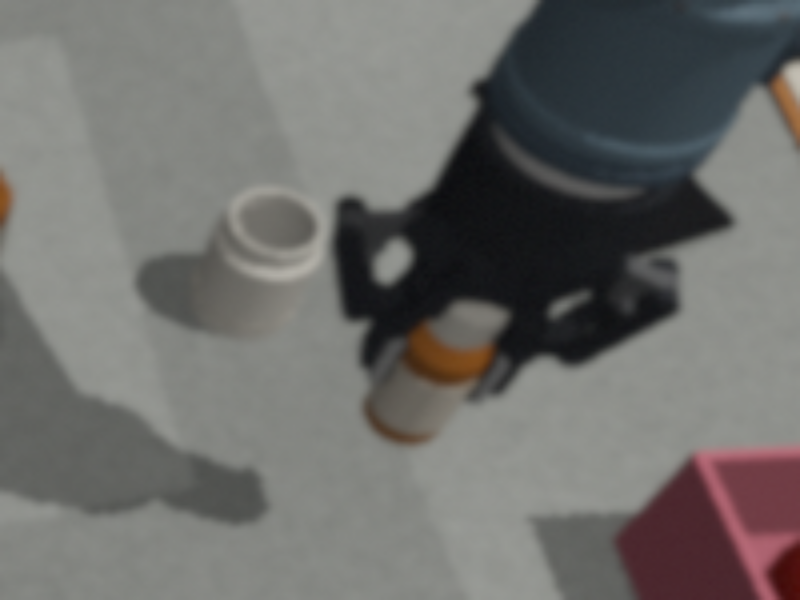

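Emit:
servo_tool(series="1 -0.001 -0.005 -0.006 0 0 0;1 -0.003 -0.015 -0.014 0 0 0;1 -0.006 -0.032 -0.022 0 0 0;1 -0.011 -0.056 -0.028 0 0 0;1 -0.017 -0.083 -0.028 0 0 0;1 -0.023 -0.113 -0.028 0 0 0;1 -0.029 -0.143 -0.028 0 0 0;1 -0.035 -0.173 -0.028 0 0 0;1 -0.041 -0.203 -0.028 0 0 0;1 -0.047 -0.233 -0.028 0 0 0;1 -0.052 -0.257 -0.028 0 0 0;1 -0.056 -0.277 -0.028 0 0 0")

```text
time_s: 15.1
eef_pos: [0.5972, 0.0676, 0.1921]
eef_rot: [0.0, 0.072, 0.997, -0.0]
wrist_force: [-0.4, 0.7, -1.9]
opening: 0.405
grasp_force: 59.9
```

Emit:
servo_tool(series="1 -0.004 -0.02 0 0 0 0;1 -0.009 -0.045 0 0 0 0;1 -0.014 -0.07 0 0 0 0;1 -0.019 -0.095 0 0 0 0;1 -0.024 -0.12 0 0 0 0;1 -0.029 -0.145 0 0 0 0;1 -0.034 -0.17 0 0 0 0;1 -0.038 -0.19 0 0 0 0;1 -0.041 -0.205 0 0 0 0;1 -0.043 -0.215 0 0 0 0;1 -0.044 -0.221 0 0 0 0;1 -0.0444 -0.222 0 0 0 0")

```text
time_s: 16.1
eef_pos: [0.6096, -0.1562, 0.1915]
eef_rot: [-0.0, 0.071, 0.997, -0.0]
wrist_force: [-0.7, 0.9, -0.7]
opening: 0.401
grasp_force: 59.9
```

Emit:
servo_tool(series="1 0 0 0 0 0 0;1 0 0 0 0 0 0;1 0 0 0 0 0 0")

```text
time_s: 16.35
eef_pos: [0.6097, -0.1542, 0.1914]
eef_rot: [-0.0, 0.07, 0.998, 0.0]
wrist_force: [-0.2, -0.1, -2.0]
opening: 0.406
grasp_force: 59.9
```

```bash
python3 to.py .610 -.1555 .066 82
```

```text
t 16.35 pos [ 0.6097 -0.1542  0.1914] shift [-0.0005 -0.0013  0.1254] turn [ 0.  -0.  -0.1] yaw 81.9 open 0.406 grip 59.9 F [-0.2 -0.1 -2. ]
```

Emit:
servo_tool(series="1 0 -0.001 0.006 0 0 0;1 0 -0.001 0.016 0 0 0;1 0 -0.001 0.03 0 0 0;1 0 -0.001 0.046 0 0 0;1 0 -0.001 0.062 0 0 0;1 0 -0.001 0.078 0 0 0;1 0 -0.001 0.093 0 0 0;1 0 -0.001 0.106 0 0 0;1 0 -0.001 0.116 0 0 0;1 0 -0.001 0.122 0 0 0;1 0 -0.001 0.125 0 0 0;1 0 -0.001 0.125 0 0 0")

```text
time_s: 17.35
eef_pos: [0.6094, -0.1562, 0.0658]
eef_rot: [-0.0, 0.071, 0.997, 0.0]
wrist_force: [0.1, -0.2, -2.3]
opening: 0.409
grasp_force: 59.9
```

Emit:
servo_tool(series="1 0 0 0 0 0 0;1 0 0 0.001 0 0 0;1 0 0 0.002 0 0 0;1 0 0 0.003 0 0 0;1 0 0 0.003 0 0 0;1 0 0 0.003 0 0 0")

```text
time_s: 17.85
eef_pos: [0.6096, -0.1564, 0.0636]
eef_rot: [0.0, 0.071, 0.997, -0.0]
wrist_force: [-0.4, -0.2, -1.5]
opening: 0.406
grasp_force: 59.9
```

Emit:
servo_tool(series="1 0 0 0.0007 0 0 0;1 0 0 0.0014 0 0 0;1 0 0 0.002 0 0 0;1 0 0 0.002 0 0 0;1 0 0 0.002 0 0 0")

```text
time_s: 18.27
eef_pos: [0.6095, -0.1563, 0.0613]
eef_rot: [-0.0, 0.071, 0.997, 0.0]
wrist_force: [1.4, -0.7, -1.7]
opening: 0.41
grasp_force: 59.9
```

Emit:
servo_tool(series="1 0 0 0.0005 0 0 0;1 0 0 0.001 0 0 0;1 0 0 0.001 0 0 0;1 0 0 0.001 0 0 0")

```text
time_s: 18.6
eef_pos: [0.6097, -0.1564, 0.0608]
eef_rot: [0.0, 0.071, 0.997, -0.0]
wrist_force: [-0.8, -0.9, 2.9]
opening: 0.404
grasp_force: 60.3
```

Emit:
servo_tool(series="1 0 0 0.0005 0 0 0;1 0 0 0.001 0 0 0;1 0 0 0.001 0 0 0;1 0 0 0.001 0 0 0")

```text
time_s: 18.93
eef_pos: [0.6098, -0.1564, 0.0607]
eef_rot: [0.0, 0.071, 0.997, -0.0]
wrist_force: [-3.9, 1.2, 10.1]
opening: 0.405
grasp_force: 61.1
```

Emit:
servo_tool(series="0.3 0 0 -0.001 0 0 0;0.1 0 0 -0.001 0 0 0;-0.1 0 0 -0.001 0 0 0;-0.3 0 0 -0.001 0 0 0;-0.3 0 0 -0.001 0 0 0;-0.3 0 0 -0.001 0 0 0")

```text
time_s: 19.43
eef_pos: [0.6095, -0.1564, 0.0602]
eef_rot: [-0.0, 0.071, 0.997, 0.0]
wrist_force: [0.0, 0.5, 0.3]
opening: 0.649
grasp_force: 0.0
```

Emit:
servo_tool(series="-0.3 0 0 -0.01 0 0 0;-0.3 0 0 -0.025 0 0 0;-0.3 0 0 -0.045 0 0 0;-0.3 0 0 -0.07 0 0 0;-0.3 0 0 -0.095 0 0 0;-0.3 0 0 -0.12 0 0 0;-0.3 0 0 -0.14 0 0 0;-0.3 0 0 -0.14 0 0 0;-0.3 0 0 -0.14 0 0 0")

```text
time_s: 20.18
eef_pos: [0.6105, -0.1568, 0.2027]
eef_rot: [0.002, 0.071, 0.997, -0.001]
wrist_force: [-0.8, 0.1, -1.0]
opening: 0.652
grasp_force: 0.0
```

```bash
python3 to.py .4295 .016 .2 82
```

```text
t 20.18 pos [ 0.6105 -0.1568  0.2027] shift [0.2036 0.1454 0.0017] turn [-0.1  0.2 -0.1] yaw 81.9 open 0.652 grip 0.0 F [-0.8  0.1 -1. ]
```

Emit:
servo_tool(series="-1 0.014 0.01 0 0 0 0;-1 0.038 0.027 0 0 0 0;-1 0.066 0.047 0 0 0 0;-1 0.094 0.067 0 0 0 0;-1 0.122 0.087 0 0 0 0;-1 0.15 0.107 0 0 0 0;-1 0.176 0.126 0 0 0 0;-1 0.196 0.14 0 0 0 0;-1 0.203 0.145 0 0 0 0;-1 0.203 0.145 0 0 0 0;-1 0.203 0.145 0 0 0 0")

```text
time_s: 21.1
eef_pos: [0.4295, 0.0157, 0.2002]
eef_rot: [0.0, 0.071, 0.998, -0.0]
wrist_force: [-0.2, 0.4, 1.0]
opening: 0.998
grasp_force: 0.0
```

```bash
python3 to.py .4295 .016 .065 82;  python3 - <<'E'
from h import *
c=cam('scene'); save('s9',cv2.resize(c['img'][140:340,190:450],None,fx=3,fy=3))
P=cloud(c); m=(P[...,2]>.085)&(P[...,2]<.115)&(abs(P[...,0]-.61)<.06)&(abs(P[...,1]+.155)<.05); p=P[m]
print('bottle top z',np.percentile(p[:,2],[50,95]).round(4),cv2.minAreaRect((p[:,:2]*1000).astype(np.float32)))
E
```

```text
t 21.1 pos [0.4295 0.0157 0.2002] shift [0.     0.0004 0.1352] turn [-0.   0.  -0.1] yaw 81.9 open 0.998 grip 0.0 F [-0.2  0.4  1. ]
bottle top z [0.1021 0.1049] ((613.934814453125, -155.54910278320312), (25.04558753967285, 26.278656005859375), 2.4017839431762695)
```

View pics/s9.png

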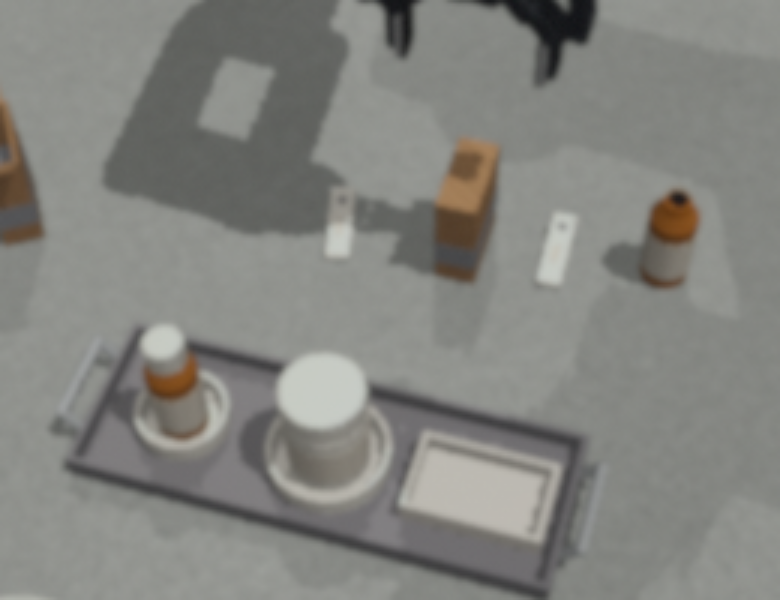

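The bottle (crop px 175,380) stands upright in the small well, top at z 0.103 (96 + 7 mm). Now the carton.

Emit:
servo_tool(series="-1 0 0 0.006 0 0 0;-1 0 0 0.02 0 0 0;-1 0 0 0.042 0 0 0;-1 0 0 0.066 0 0 0;-1 0 0 0.09 0 0 0;-1 0 0 0.112 0 0 0;-1 0 0 0.128 0 0 0;-1 0 0 0.135 0 0 0;-1 0 0 0.135 0 0 0;-1 0 0 0.135 0 0 0")

```text
time_s: 21.98
eef_pos: [0.4295, 0.0155, 0.0653]
eef_rot: [-0.0, 0.071, 0.997, 0.0]
wrist_force: [0.7, -0.1, 1.0]
opening: 0.999
grasp_force: 0.0
```

Emit:
servo_tool(series="-0.3 0 0 0 0 0 0;0 0 0 0 0 0 0;0.15 0 0 0 0 0 0;0.25 0 0 0 0 0 0;0.35 0 0 0 0 0 0;0.45 0 0 0 0 0 0;0.6 0 0 0 0 0 0;1 0 0 0 0 0 0;1 0 0 0 0 0 0;1 0 0 0 0 0 0;1 0 0 0 0 0 0;1 0 0 0 0 0 0")

```text
time_s: 22.98
eef_pos: [0.4297, 0.0158, 0.0661]
eef_rot: [0.001, 0.071, 0.997, -0.0]
wrist_force: [-0.9, -0.5, 6.7]
opening: 0.345
grasp_force: 59.1
```

Emit:
servo_tool(series="1 0 0 0 0 0 0;1 0 0 -0.005 0 0 0;1 0 0 -0.015 0 0 0;1 0 0 -0.03 0 0 0;1 0 0 -0.05 0 0 0;1 0 0 -0.07 0 0 0;1 0 0 -0.09 0 0 0;1 0 0 -0.105 0 0 0;1 0 0 -0.11 0 0 0;1 0 0 -0.11 0 0 0;1 0 0 -0.11 0 0 0")

```text
time_s: 23.9
eef_pos: [0.4288, 0.016, 0.1752]
eef_rot: [-0.0, 0.071, 0.997, 0.0]
wrist_force: [0.0, -0.3, -1.0]
opening: 0.344
grasp_force: 59.2
```

```bash
python3 to.py .6385 .052 .175 -8
python3 - <<'E'
from h import *
c=cam('scene'); save('s10',cv2.resize(c['img'][100:260,250:450],None,fx=4,fy=3.75))
E
```

```text
t 23.9 pos [0.4288 0.016  0.1752] shift [-2.025e-01  6.530e-02  2.000e-04] turn [-0.  -0.  89.9] yaw 81.9 open 0.344 grip 59.2 F [ 0.  -0.3 -1. ]
```

View pics/s10.png

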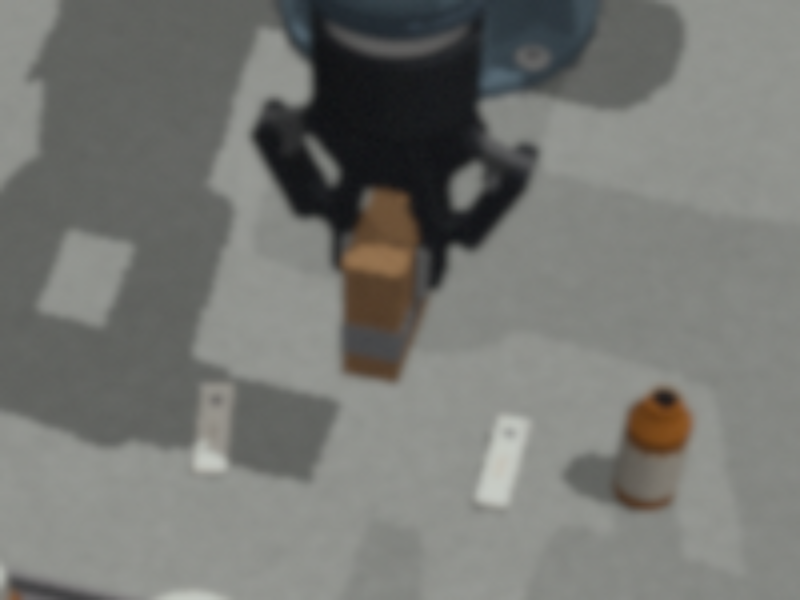

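Emit:
servo_tool(series="1 -0.004 0.001 0 0 0 3;1 -0.012 0.004 0 0 0 8;1 -0.025 0.008 0 0 0 14;1 -0.04 0.013 0 0 0 20;1 -0.058 0.019 0 0 0 26;1 -0.077 0.025 0 0 0 32;1 -0.096 0.031 0 0 0 38;1 -0.115 0.037 0 0 0 44;1 -0.134 0.043 0 0 0 50;1 -0.152 0.049 0 0 0 55;1 -0.167 0.054 0 0 0 59;1 -0.178 0.057 0 0 0 62")

```text
time_s: 24.95
eef_pos: [0.6137, 0.0475, 0.1732]
eef_rot: [-0.001, 0.576, 0.817, -0.001]
wrist_force: [-1.1, 0.6, -0.6]
opening: 0.344
grasp_force: 59.2
```

Emit:
servo_tool(series="1 0 0 0 0 0 3;1 0 0 0 0 0 8;1 0 0 0 0 0 13;1 0 0 0 0 0 18;1 0 0 0 0 0 22;1 0 0 0 0 0 25;1 0 0 0 0 0 27;1 0 0 0 0 0 28;1 0 0 0 0 0 28;1 0 0 0 0 0 28;1 0 0 0 0 0 28")

```text
time_s: 25.87
eef_pos: [0.6131, 0.0471, 0.1748]
eef_rot: [-0.0, 0.755, 0.655, -0.0]
wrist_force: [0.1, 0.1, -0.4]
opening: 0.344
grasp_force: 59.3
```

```bash
python3 to.py .6385 .052 .175 -8
```

```text
t 25.87 pos [0.6131 0.0471 0.1748] shift [ 0.0084  0.0244 -0.0002] turn [-0.1  0.  -0.1] yaw -8.1 open 0.344 grip 59.3 F [ 0.1  0.1 -0.4]
```

Emit:
servo_tool(series="1 0.002 0.006 0 0 0 0;1 0.005 0.014 0 0 0 0;1 0.0075 0.021 0 0 0 0;1 0.0085 0.0245 0 0 0 0;1 0.0085 0.0245 0 0 0 0;1 0.0085 0.0245 0 0 0 0")

```text
time_s: 26.37
eef_pos: [0.6391, 0.0522, 0.1752]
eef_rot: [-0.0, 0.755, 0.655, -0.0]
wrist_force: [-0.4, -0.3, -1.7]
opening: 0.349
grasp_force: 59.4
```

```bash
python3 to.py .6385 .052 .08 -8
python3 - <<'E'
from h import *
c=cam('scene'); im=c['img']; save('s11',cv2.resize(im[160:340,270:440],None,fx=3.3,fy=3.3))
P=cloud(c);h=cv2.cvtColor(im,cv2.COLOR_RGB2HSV)
m=(h[...,0]<20)&(h[...,1]>80)&(P[...,2]>.09)&(P[...,2]<.21)&(abs(P[...,0]-.64)<.08)&(abs(P[...,1]-.05)<.06)
p=P[m]; print(len(p),np.percentile(p,[1,99],axis=0).round(3)); t=p[p[:,2]>.188]; print(cv2.minAreaRect((p[:,:2]*1000).astype(np.float32)),cv2.minAreaRect((t[:,:2]*1000).astype(np.float32)))
E
```

```text
t 26.37 pos [0.6391 0.0522 0.1752] shift [-0.0003 -0.0005  0.0952] turn [-0.   0.  -0.1] yaw -8.1 open 0.349 grip 59.4 F [-0.4 -0.3 -1.7]
542 [[0.627 0.02  0.113]
 [0.659 0.082 0.196]]
((643.6417846679688, 51.187992095947266), (63.40073013305664, 34.12108612060547), 81.67118835449219) ((643.6090698242188, 50.96440887451172), (62.77783203125, 34.12108612060547), 81.67118835449219)
```

View pics/s11.png

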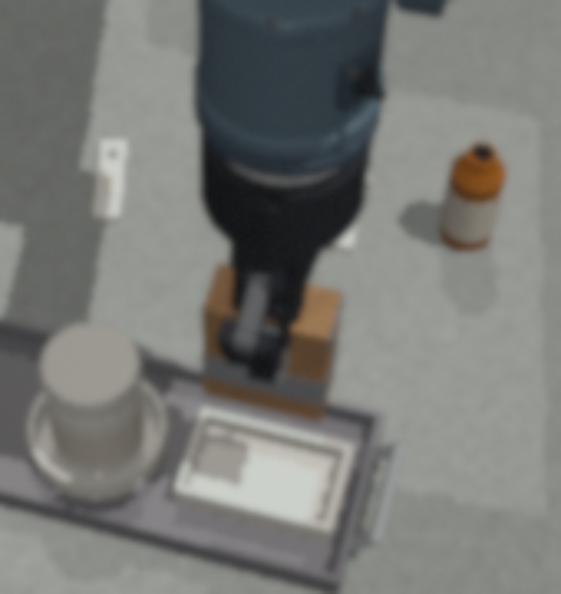

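The carton (crop px 270,345) is aligned over the well, within 1–2 mm of its centre and with matching yaw of 81.7°. Lowering it.

Emit:
servo_tool(series="1 0 0 0.005 0 0 0;1 0 0 0.014 0 0 0;1 0 0 0.026 0 0 0;1 0 0 0.039 0 0 0;1 0 0 0.052 0 0 0;1 0 0 0.065 0 0 0;1 0 0 0.077 0 0 0;1 0 0 0.086 0 0 0;1 0 0 0.092 0 0 0;1 0 0 0.095 0 0 0;1 0 0 0.095 0 0 0;1 0 0 0.095 0 0 0")

```text
time_s: 27.42
eef_pos: [0.6392, 0.0521, 0.0808]
eef_rot: [0.0, 0.755, 0.655, 0.0]
wrist_force: [0.2, -0.1, -0.5]
opening: 0.346
grasp_force: 59.4
```

Emit:
servo_tool(series="1 0 0 0.001 0 0 0;1 0 0 0.002 0 0 0;1 0 0 0.003 0 0 0;1 0 0 0.004 0 0 0;1 0 0 0.004 0 0 0;1 0 0 0.004 0 0 0")

```text
time_s: 27.92
eef_pos: [0.6388, 0.0521, 0.0764]
eef_rot: [-0.0, 0.755, 0.655, -0.0]
wrist_force: [0.4, -0.1, -0.5]
opening: 0.346
grasp_force: 59.4
```

Emit:
servo_tool(series="1 0 0 0.0005 0 0 0;1 0 0 0.001 0 0 0;1 0 0 0.0015 0 0 0;1 0 0 0.0015 0 0 0;1 0 0 0.0015 0 0 0")

```text
time_s: 28.33
eef_pos: [0.6388, 0.0521, 0.0748]
eef_rot: [-0.0, 0.755, 0.655, -0.0]
wrist_force: [0.0, 0.4, -1.8]
opening: 0.348
grasp_force: 59.4
```

Emit:
servo_tool(series="1 0 0 0.0005 0 0 0;1 0 0 0.001 0 0 0;1 0 0 0.001 0 0 0;1 0 0 0.001 0 0 0")

```text
time_s: 28.67
eef_pos: [0.639, 0.0521, 0.0741]
eef_rot: [0.0, 0.755, 0.655, 0.0]
wrist_force: [0.6, 0.6, 1.6]
opening: 0.343
grasp_force: 59.7
```

Emit:
servo_tool(series="1 0 0 0.0005 0 0 0;1 0 0 0.001 0 0 0;1 0 0 0.001 0 0 0;1 0 0 0.001 0 0 0")

```text
time_s: 29.0
eef_pos: [0.6389, 0.0521, 0.0741]
eef_rot: [0.0, 0.755, 0.655, -0.0]
wrist_force: [-4.1, -0.1, 8.5]
opening: 0.347
grasp_force: 60.4
```

Emit:
servo_tool(series="0.35 0 0 -0.001 0 0 0;0.2 0 0 -0.001 0 0 0;0 0 0 -0.001 0 0 0;-0.2 0 0 -0.001 0 0 0;-0.2 0 0 -0.001 0 0 0;-0.2 0 0 -0.001 0 0 0")

```text
time_s: 29.5
eef_pos: [0.6388, 0.0521, 0.0737]
eef_rot: [-0.0, 0.756, 0.655, -0.0]
wrist_force: [-0.6, -0.2, -1.2]
opening: 0.6
grasp_force: 0.0
```

Emit:
servo_tool(series="-0.2 0 0 -0.008 0 0 0;-0.2 0 0 -0.02 0 0 0;-0.2 0 0 -0.04 0 0 0;-0.2 0 0 -0.065 0 0 0;-0.2 0 0 -0.09 0 0 0;-0.2 0 0 -0.12 0 0 0;-0.2 0 0 -0.15 0 0 0;-0.2 0 0 -0.16 0 0 0;-0.2 0 0 -0.16 0 0 0")

```text
time_s: 30.25
eef_pos: [0.6411, 0.0519, 0.2394]
eef_rot: [0.003, 0.755, 0.655, 0.003]
wrist_force: [0.3, -0.2, -0.1]
opening: 0.598
grasp_force: 0.0
```

Emit:
servo_tool(series="-0.2 0 -0.03 0 0 0 0;-0.2 0 -0.06 0 0 0 0;-0.2 0 -0.09 0 0 0 0;-0.2 0 -0.12 0 0 0 0;-0.2 0 -0.15 0 0 0 0;-0.2 0 -0.18 0 0 0 0;-0.2 0 -0.2 0 0 0 0;-0.2 0 -0.2 0 0 0 0;-0.2 0 -0.2 0 0 0 0")

```text
time_s: 31.0
eef_pos: [0.4399, 0.0806, 0.233]
eef_rot: [-0.0, 0.755, 0.655, -0.0]
wrist_force: [1.4, -0.5, 0.3]
opening: 0.601
grasp_force: 0.0
```

Run:
```python
from h import *
c=cam('scene'); save('s12',cv2.resize(c['img'][120:345,150:530],None,fx=2.1,fy=2.1))
P=cloud(c)
for k,x,y,z in(('carton',.64,.052,.092),('jar',.626,-.052,.091),('bottle',.611,-.155,.103)):
    m=(abs(P[...,2]-z)<.006)&(abs(P[...,0]-x)<.05)&(abs(P[...,1]-y)<.05);p=P[m];print(k,p[:,2].mean().round(4),np.round(np.hstack([np.ravel(q) for q in cv2.minAreaRect((p[:,:2]*1000).astype(np.float32))]),1))
```

```text
carton 0.0921 [639.6  50.7  66.3  32.1  82. ]
jar 0.091 [626.5 -52.2  57.   54.7  10.7]
bottle 0.1028 [ 613.5 -155.8   25.9   24.5   15.2]
```

View pics/s12.png

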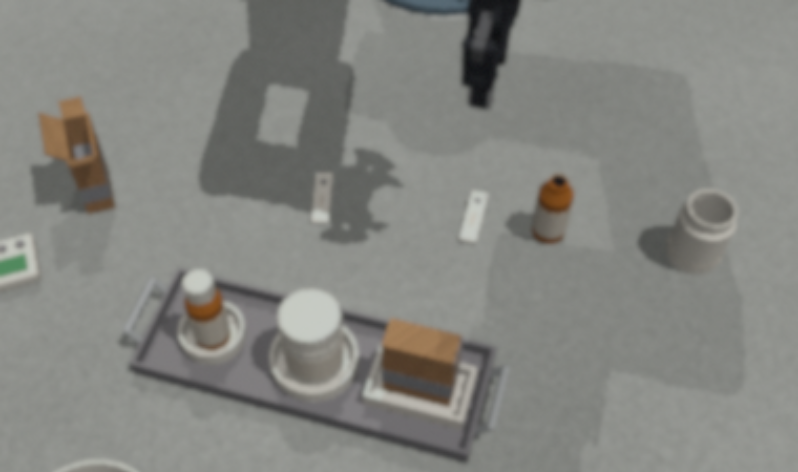

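All three stand upright in their wells: bottle (crop px 205,310), jar (310,335) and carton (420,360), with top heights of 0.103, 0.091 and 0.092 m. The opened ones have not moved and the gripper is clear, so I'm handing in.

```bash
python3 -c "
from bench import ctrl; print(ctrl.hand_in())"
```

```text
the job is handed in; nothing more can be done
None
```

The capped jar, capped bottle and closed carton are packed upright on the floors of their wells, the opened ones were left where they stood, and the job is handed in at about 31 s.

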